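Slide the honing stone under the leaf spring of its bench holder

TASK

Load the honing stone into its holder without gripping or lifting it: press down hard on the red thumb tab with your fingertips so that the stone sinks on its sprung bed, and, still pressing, push it along the channel under the steel bridge and its leaf spring until it is fully home against the end stop, then let go. Leave the jar, the bench dog and the chisel alone.

Things in the scene. Friction and masses are not known exactly. Their poses are not given: they have to be found in the camera images.
- holder: Fixed holder, place and yaw vary: dark wooden base 300 x 100 x 10 mm, two pale rails (tops at 34 mm) leaving a straight channel 62 mm wide along x, open at the -x end, white bed between. Origin: centre of its underside, on the bench; +x along the channel to the end stop, the way the stone must slide. The dark end-stop block, 48 mm tall, has its face at x = +130 mm.
- stone: Part to slide: grey stone 110 x 57 x 10 mm on the front of a red carrier 155 x 57 x 12 mm, about 0.32 kg, loose in the channel before the bridge. The rear 45 mm is bare red thumb tab, ending at the stone's upright rear face (10 mm step, at x = -32.5 mm). Origin: centre of the carrier's underside, at first 26 mm above the bench; +x to its front. Home: origin at x = +52.5 mm in the holder.
- tab (a point): Centre of the top of the red thumb tab: 55 mm behind the stone body's origin, 12 mm above its underside (38 mm above the bench unpressed, 32 mm fully pressed), 22.5 mm behind the step; same axes as the stone.
- nose (a point): Middle of the stone's front face, 77.5 mm ahead of the stone body's origin and 17 mm above its underside; same axes as the stone.
- stop_face (a point): Point on the end stop's face, in the middle of the channel, at x = +130 mm in the holder's frame, 36 mm above the bench; the nose must come up against this face.
- bridge_mid (a point): Middle of the underside of the dark steel bridge bar (12 mm along the channel, 93 mm across, 8 mm thick): x = +70 mm in the holder's frame, 44.5 mm above the bench. The unpressed stone's top is at 48 mm, 3.5 mm too high to pass.
- bed (a joint): How far the white bed under the stone is pressed down, m: 0 up (start) to 0.006 fully down; always level. Springs push up with 7 N at the top, 15 N at the bottom (the stone's weight helps the finger), so 10 to 14 N on the tab takes it down; the stone clears the bridge from about 0.0035 on. It rises again when released. Sliding friction on it is about 0.25.
- leaf (a joint): Angle (rad) by which the steel leaf spring is bent up. It is 30 mm wide, hangs from the bridge and reaches to x = +120 mm in the holder; at 0 its lowest point is 39 mm above the bench; 0.08 or more with the stone beneath it. It drags on the stone with 1 to 3 N.
- jar: Small capped jar, 48 mm across and 55 mm tall, standing beside the holder; leave it alone. Origin: centre of its underside.
- bench_dog: Pale wooden bench dog, a peg 19 mm thick with a 26 mm head, 75 mm tall, standing upright beside the holder; leave it alone. Origin: centre of its underside.
- chisel: Carving chisel with a pale handle 22 mm thick, 175 mm long, lying beside the holder along its own x axis; leave it alone. Origin: on its underside, in the handle, 55 mm from the handle's end; +x towards the blade.
Things that resemble listed ones, but are neither listed nor needed, are in the scene too. What is meant by the stone is not blue or purple, and is the larger of those in its own colour.

How it is judged:
By the outcome, as a careful person would: the job done as asked, in the order asked, and still so for the second after the job is handed in, with the robot touching nothing.
It also fails if it takes over 48 s, if anything falls off the work surface, if the arm or the gripper's body presses on something with over 40 N, if the wrist force passes 120 N, or if a joint passes its speed limit or range.

ROBOT

A 6-joint arm with a two-finger parallel gripper is mounted at the origin on the work surface. World frame = base frame: x ahead of the robot, y to its left, z up, the work surface at z = 0. Lengths are in m, angles in degrees, forces in N, time in s.
With the tool pointing down it reaches from about 0.3 to 0.75 m from the base axis. Payload 8.5 kg.
Tool frame: the origin (TCP) lies midway between the tips of the shut fingers; the grasp point (between the pads) lies 19 mm behind it; z points along the fingers, y is the direction in which the jaws open and shut (so a half turn about z gives the same grasp; the last joint's range is limited). The gripper opens to 85 mm and grips with 20 to 120 N. Pads are 22 mm wide; open, the fingers measure 114 mm over their backs; the gripper's body (76 mm by 85 mm) begins 54 mm behind the grasp point. The pads swing forward as they close: fully open they stand 13 mm farther back than shut.
Start: joints at [50.919, 21.807, 74.336, -0, 83.858, -12.336], TCP at [0.248, 0.491, 0.231] pointing down, gripper open.
Joint ranges: [-178.18, 178.18], [-50.72, 133.34], [12.68, 142.11], [-81.47, 261.47], [9.98, 163.14], [-165.26, 165.26]. Speed limits (degrees/s): [136.94, 136.94, 180, 180, 180, 180].

INTERFACE

Orientations are given as a 3x3 rotation matrix whose columns are the frame's x, y, z axes.
In Python, from rig import env, viewer, ticket gives the robot as it stands. The module is installed in compiled form; this text tells all that it offers.
- The arm moves only by the shell command python3 -m pendant 'ROWS' [FORCE]. ROWS is JSON, a list of rows, each a list of 3 entries, a list of its own where there are three numbers: the shift along the world's x, y, z in mm, then the turn about the world's z in rad, then the opening, from -1 (shut) to 1 (fully open). A call has 1 to 12 rows; each row shifts and turns the pose as measured when the row begins; what a row does not reach is not made up. A row lasts 1/8 s, in which the tool goes at most 62.5 mm and 10.7 degrees, less where a joint would pass 70% of its speed; a pose out of reach is approached as far as the arm can. A call with a gripper value outside its range is refused whole. The fingers move at their own pace and stop on an object; FORCE is the grip in N (left out, the last holds). Time passes only in rows, so rows that do not move let the fingers close. It gives the time, the measured TCP pose, the force and the opening at its end, in the units of the state.
- env.observe(): the state, without advancing time (a new reading comes with each control period).
- viewer.get_image(name): name is "scene" or "side" or "wrist"; returns (picture, depth): 480x640x3 uint8, red, green, blue; 480x640 float32, m along the optical axis (not along the pixel's ray), 0 where there is no reading.
- viewer.camera_params(name): a dict with "fx", "fy", "cx", "cy" (pixels), "rvec" (rotation vector, rad) and "tvec" (3), from world to camera coordinates, as OpenCV has them; the wrist camera has in their place "T_tool_cam" (4x4, takes a point from camera to tool coordinates, whose origin is the TCP and whose axes are the flange's). Camera axes: x right, y down, z forward; pixel columns grow to the right and rows downward; lengths in m; the calibration is good to about 2 mm. A picture is of the moment at which its call begins: read the wrist's pose just before it. camera_params takes no time and is no camera call.
- ticket.close_job(): hands the job in, once; it reports no verdict.
The state is a dict: "time_s": time; "q": joint angles; "qvel": joint speeds; "joint_efforts": joint torques, N m; "position": TCP position; "tool_rot": TCP orientation; "ft_force": force on the tool from outside, world axes, zero at the start; "wrist_torque": the same for the moment, N m; "grip_width": finger opening in m.
Only numpy, scipy, OpenCV 4.12 (cv2) and the standard library are available. Lean on these libraries where they do the work, as an engineer would, in place of code of your own. Each camera call takes 0.05 s, during which the arm holds its last target. There are 200 camera calls.

## Working session

There is one attempt and no reset: what is moved stays moved. The work goes in short steps, Python scripts to look and compute and a shell command to move; the robot and the scene stay as the last step left them, time stands still between calls to the robot, and variables do not carry over. Pictures are saved under pics/ and viewed, about 8 in all and at most 12, crops included, and the job is handed in when it is done.

```bash
mkdir -p pics; cat > h.py <<'E'
import numpy as np, cv2
from rig import env, viewer, ticket
def cam(n):
    p=viewer.camera_params(n); K=np.array([[p['fx'],0,p['cx']],[0,p['fy'],p['cy']],[0,0,1]])
    if 'rvec' in p:
        R=cv2.Rodrigues(np.array(p['rvec'],float))[0]; t=np.array(p['tvec'],float).ravel()
        return K,R.T,-R.T@t   # cam->world
    s=env.observe(); T=np.array(p['T_tool_cam']); Rt=np.array(s['tool_rot'])
    return K,Rt@T[:3,:3],Rt@T[:3,3]+np.array(s['position'])
def onplane(c,uv,z):
    K,R,o=c; uv=np.atleast_2d(uv).astype(float)
    d=(R@np.linalg.inv(K)@np.c_[uv,np.ones(len(uv))].T).T
    return o+d*((z-o[2])/d[:,2])[:,None]
def cloud(c,D):
    K,R,o=c; v,u=np.mgrid[:480,:640]
    P=np.stack([(u-K[0,2])/K[0,0]*D,(v-K[1,2])/K[1,1]*D,D],-1)
    return P@R.T+o
E
python3 - <<'E'
from h import *
s=env.observe(); print(s)
for n in ["scene","side"]:
    c=cam(n); im,D=viewer.get_image(n); np.savez('pics/%s.npz'%n,im=im,D=D); cv2.imwrite('pics/%s1.png'%n,im[...,::-1]); print(n,c[2],c[1][:,2])
E
```

```text
{'time_s': 0.0, 'q': array([ 5.09171909e+01,  2.18411868e+01,  7.43856930e+01,  2.90159394e-04,
        8.38549247e+01, -1.23370543e+01]), 'qvel': array([-0.00719987, -0.03537834,  0.00360607, -0.02742055,  0.07100853,
        0.07246452]), 'joint_efforts': array([-6.08803930e-04, -4.48460591e+01, -2.31276262e+01, -3.14521913e-04,
        4.94460168e-03,  2.45828949e-05]), 'position': array([0.24734599, 0.49092478, 0.23070439]), 'tool_rot': array([[-8.93011904e-01,  4.50032135e-01, -9.04029056e-04],
       [ 4.50032936e-01,  8.93011274e-01, -1.10510303e-03],
       [ 3.09976264e-04, -1.39371301e-03, -9.99998981e-01]]), 'ft_force': array([ 0.25493124,  0.05543583, -0.66262868]), 'wrist_torque': array([0.05721882, 0.03661882, 0.03608009]), 'grip_width': 0.08552305072491517}
scene [ 1.04221484 -0.4430929   0.83705992] [-0.43451322  0.42718107 -0.79291525]
side [ 0.4426191  -0.61962038  0.70197072] [ 0.2073128   0.67779367 -0.70541983]
```

View pics/scene1.png

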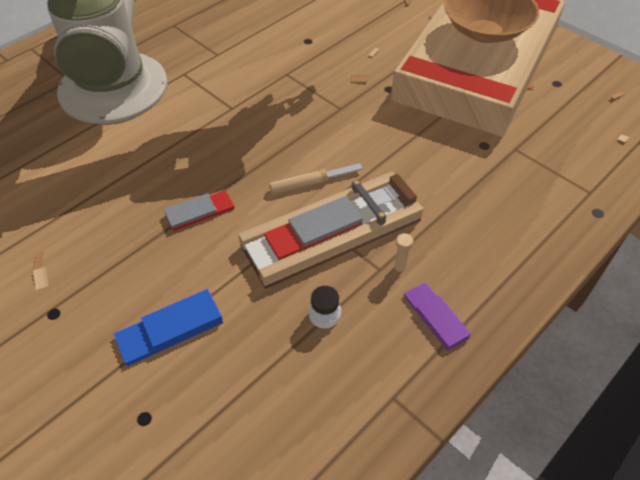

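View pics/side1.png

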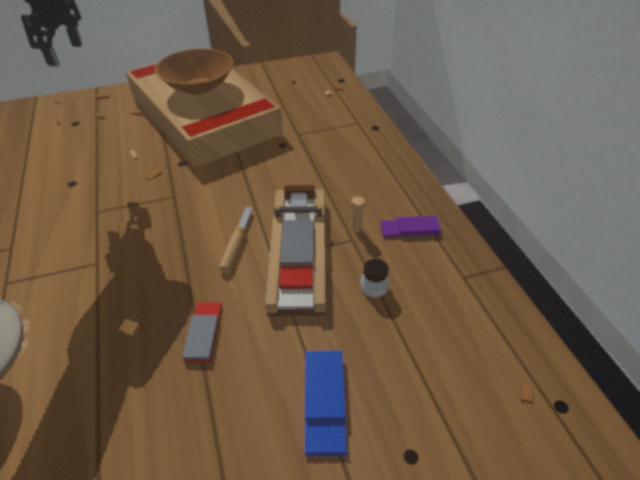

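Grey/red candidates in the scene view are the one in the channel (tab at 283,240, stone at 325,222) and a smaller loose one at (200,210). The blue one (170,325) and the purple one (437,315) are excluded by colour. The piece in the channel is the larger and sits before the bridge, so it fits. I'll measure it and confirm it in an enlarged crop.

```bash
python3 - <<'E'
from h import *
crops=[]
for n,(x0,x1,y0,y1) in {"scene":(230,430,160,290),"side":(255,385,180,320)}.items():
    z=np.load('pics/%s.npz'%n); im,D=z['im'],z['D']; c=cam(n)
    hsv=cv2.cvtColor(im,cv2.COLOR_RGB2HSV)
    red=((hsv[...,0]<8)|(hsv[...,0]>172))&(hsv[...,1]>170)&(hsv[...,2]>90)
    m=np.zeros_like(red);m[y0:y1,x0:x1]=red[y0:y1,x0:x1]
    nl,lab,st,ce=cv2.connectedComponentsWithStats(m.astype(np.uint8))
    i=1+np.argmax(st[1:,4]); m=lab==i
    box=cv2.boxPoints(cv2.minAreaRect(np.argwhere(m)[:,::-1].astype(np.float32)))
    print(n,'red',st[i],ce[i]);
    uv=np.argwhere(m)[:,::-1]; P=onplane(c,uv,.038)
    r=cv2.minAreaRect((P[:,:2]*1000).astype(np.float32)); print('red plane rect',r)
    C=cloud(c,D); print('depth med',np.median(C[m],0))
    # grey stone top by depth height & low saturation
    H=C[...,2]; g=(hsv[...,1]<60)&(hsv[...,2]>50)&(abs(H-.048)<.005); g2=np.zeros_like(g); g2[y0:y1,x0:x1]=g[y0:y1,x0:x1]
    nl,lab,st,ce=cv2.connectedComponentsWithStats(cv2.morphologyEx(g2.astype(np.uint8),cv2.MORPH_OPEN,np.ones((3,3))))
    i=1+np.argmax(st[1:,4]); m=lab==i
    P=onplane(c,np.argwhere(m)[:,::-1],.048); print('grey',cv2.minAreaRect((P[:,:2]*1000).astype(np.float32)),ce[i],np.median(H[m]))
    crops.append(cv2.resize(im[y0:y1,x0:x1],(400,int(400*(y1-y0)/(x1-x0))),interpolation=cv2.INTER_CUBIC))
h=max(k.shape[0] for k in crops)
cv2.imwrite('pics/crop1.png',np.hstack([cv2.copyMakeBorder(k,0,h-k.shape[0],0,0,cv2.BORDER_CONSTANT) for k in crops])[...,::-1])
E
```

```text
scene red [265 225  44  34 769] [283.59947984 241.06501951]
red plane rect ((577.1358642578125, -45.59267044067383), (52.071475982666016, 57.962196350097656), 72.9249496459961)
depth med [ 0.57637628 -0.04922499  0.03715089]
grey ((597.8739013671875, 24.591697692871094), (110.86703491210938, 59.54801940917969), 72.57654571533203) [324.55871109 219.11359913] 0.04710471637783076
side red [280 267  32  20 579] [295.37823834 276.67702936]
red plane rect ((570.223876953125, -47.140419006347656), (43.632545471191406, 54.561683654785156), 71.97154998779297)
depth med [ 0.56985875 -0.04816668  0.03827797]
grey ((593.9263305664062, 26.932819366455078), (112.1063461303711, 56.25667953491211), 72.72977447509766) [296.89248895 241.69293078] 0.04831926109955703
```

View pics/crop1.png

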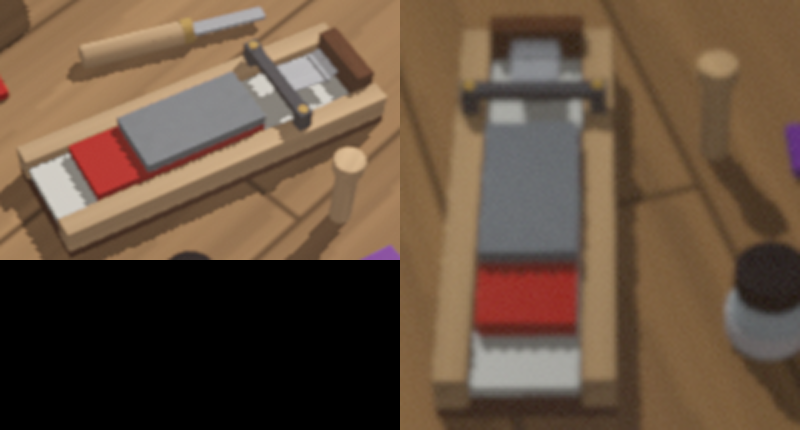

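The crop confirms it: large grey stone with a red tab in the channel, bridge and stop ahead (left crop: tab about 108,160, bridge about 278,85). Both views agree on a yaw of about 72.6° and a tab near (572,-48) mm. Next I'll move above it with the fingers shut, and work out the stop distance from the depth data.

```bash
python3 -m pendant '[[[30,-50,0],0.082,-1],[[30,-50,0],0.082,-1],[[30,-50,0],0,-1],[[30,-50,0],0,-1],[[30,-50,0],0,-1],[[30,-50,0],0,-1],[[30,-50,0],0,-1],[[30,-50,0],0,-1],[[30,-50,0],0,-1],[[30,-50,0],0,-1],[[27,-35,0],0,-1],[[0,0,0],0,-1]]' 60
python3 - <<'E'
from h import *
a=np.radians(72.65);d=np.array([np.cos(a),np.sin(a)]);g=np.array([.596,.0258]);n_=np.array([-d[1],d[0]])
for n in ["scene","side"]:
    z=np.load('pics/%s.npz'%n);C=cloud(cam(n),z['D']).reshape(-1,3);e=C[:,:2]-g;s=e@d*1000;l=e@n_*1000
    for nm,m in (('mid z>.04',(abs(l)<10)&(C[:,2]>.043)),('rail z~34',(abs(l)>34)&(abs(l)<46)&(abs(C[:,2]-.034)<.004))):
        m&=abs(s)<220; h,_=np.histogram(s[m],np.arange(-220,221,10)); print(n,nm,[(int(k),int(v)) for k,v in zip(np.arange(-220,220,10),h) if v])
st=env.observe();y=st['tool_rot'][:,1];print(np.degrees(np.arctan2(y[1],y[0])),st['position']*1000)
E
```

```text
time_s: 1.6
position: [0.5799, -0.0635, 0.2265]
tool_rot: [[-0.957, 0.291, -0.007], [0.291, 0.957, -0.001], [0.006, -0.003, -1.0]]
ft_force: [-0.6, 0.6, -0.5]
grip_width: -0.0
scene mid z>.04 [(-60, 37), (-50, 55), (-40, 60), (-30, 58), (-20, 55), (-10, 59), (0, 58), (10, 53), (20, 58), (30, 54), (40, 59), (50, 25), (70, 35), (80, 48), (90, 39), (100, 39), (110, 22), (120, 40), (130, 19), (140, 44), (150, 49), (160, 4)]
scene rail z~34 [(-140, 55), (-130, 71), (-120, 73), (-110, 75), (-100, 77), (-90, 70), (-80, 66), (-70, 68), (-60, 69), (-50, 54), (-40, 54), (-30, 55), (-20, 53), (-10, 48), (0, 53), (10, 52), (20, 52), (30, 54), (40, 42), (50, 54), (60, 57), (70, 65), (80, 14), (90, 22), (100, 59), (110, 62), (120, 58), (130, 63), (140, 55), (150, 44), (160, 12)]
side mid z>.04 [(-60, 32), (-50, 51), (-40, 47), (-30, 46), (-20, 43), (-10, 40), (0, 46), (10, 41), (20, 39), (30, 34), (40, 43), (50, 25), (70, 15), (80, 46), (90, 10), (100, 28), (110, 20), (120, 32), (130, 22), (140, 35), (150, 31), (160, 9)]
side rail z~34 [(-140, 48), (-130, 65), (-120, 69), (-110, 61), (-100, 61), (-90, 60), (-80, 59), (-70, 60), (-60, 55), (-50, 58), (-40, 54), (-30, 55), (-20, 55), (-10, 52), (0, 54), (10, 50), (20, 49), (30, 51), (40, 46), (50, 44), (60, 49), (70, 49), (80, 19), (90, 5), (100, 4), (110, 26), (120, 37), (130, 34), (140, 36), (150, 33), (160, 13)]
73.08589018275136 [579.86198223 -63.47508156 226.47209495]
```

Holder extent gives the stop face about 142 mm ahead of the stone's centre, so travel is about 87 mm. Next I'll lower the arm and refine with the wrist camera.

```bash
python3 -m pendant '[[[-6,19,-40],0,-1],[[0,0,-50],0,-1],[[0,0,-20],0,-1],[[0,0,0],0,-1]]'
python3 - <<'E'
from h import *
c=cam('wrist');im,D=viewer.get_image('wrist');cv2.imwrite('pics/w1.png',im[...,::-1])
hsv=cv2.cvtColor(im,cv2.COLOR_RGB2HSV)
red=((hsv[...,0]<8)|(hsv[...,0]>172))&(hsv[...,1]>170)&(hsv[...,2]>70)
nl,lab,st,ce=cv2.connectedComponentsWithStats(red.astype(np.uint8));i=1+np.argmax(st[1:,4]);print(st[i],ce[i])
P=onplane(c,np.argwhere(lab==i)[:,::-1],.038);print(cv2.minAreaRect((P[:,:2]*1000).astype(np.float32)),env.observe()['position'])
E
```

```text
time_s: 2.1
position: [0.5716, -0.0415, 0.1135]
tool_rot: [[-0.957, 0.29, -0.008], [0.29, 0.957, -0.0], [0.007, -0.002, -1.0]]
ft_force: [-0.4, 0.4, 0.8]
grip_width: -0.0001
[ 276  202  283  101 8294] [326.73727996 246.44574391]
((587.4421997070312, 5.750526428222656), (151.3197021484375, 58.27265548706055), 72.81181335449219) [ 0.57214727 -0.04161623  0.11438988]
```

View pics/w1.png

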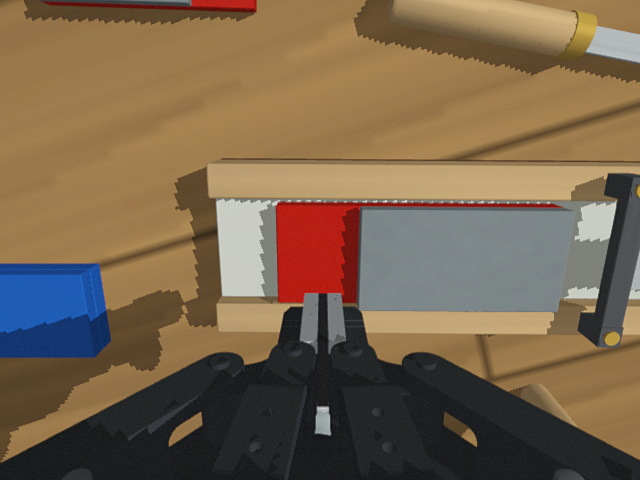

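The wrist view shows the tab at columns 277–358, rows 203–302, with the shut fingertips at about (323,295). By calibration the tab centre is at (572,-45). The TCP is 3 mm ahead of it and within 1 mm laterally, so I'll go straight down.

```bash
python3 -m pendant '[[[0,0,-40],0,-1],[[0,0,-28],0,-1],[[0,0,0],0,-1]]'; python3 -m pendant '[[[0,0,-4],0,-1],[[0,0,-3],0,-1]]';python3 -m pendant '[[[0,0,-3],0,-1]]'
```

```text
time_s: 2.52
position: [0.5741, -0.0412, 0.0496]
tool_rot: [[-0.957, 0.289, 0.002], [0.289, 0.957, -0.003], [-0.003, -0.002, -1.0]]
ft_force: [0.7, -0.2, -0.7]
grip_width: 0.0001
time_s: 2.78
position: [0.5756, -0.0414, 0.0455]
tool_rot: [[-0.957, 0.288, 0.007], [0.288, 0.957, -0.004], [-0.008, -0.002, -1.0]]
ft_force: [0.9, 0.2, -0.1]
grip_width: 0.0001
time_s: 2.9
position: [0.576, -0.0415, 0.0432]
tool_rot: [[-0.957, 0.288, 0.008], [0.288, 0.958, -0.005], [-0.009, -0.002, -1.0]]
ft_force: [0.0, 0.0, 0.0]
grip_width: 0.0001
```

```bash
python3 -m pendant '[[[-4,0,-1],0,-1]]'; for i in 1; do python3 -m pendant '[[[0,0,-3],0,-1]]';python3 -m pendant '[[[0,0,-4],0,-1]]';python3 -m pendant '[[[0,0,-4],0,-1]]'; done
```

```text
time_s: 3.02
position: [0.5721, -0.0415, 0.0424]
tool_rot: [[-0.957, 0.288, 0.009], [0.288, 0.958, -0.005], [-0.01, -0.002, -1.0]]
ft_force: [0.1, 0.3, -0.1]
grip_width: -0.0001
time_s: 3.15
position: [0.5719, -0.0415, 0.0396]
tool_rot: [[-0.957, 0.288, 0.009], [0.288, 0.958, -0.005], [-0.01, -0.002, -1.0]]
ft_force: [0.2, -0.7, -1.0]
grip_width: 0.0
time_s: 3.28
position: [0.572, -0.0415, 0.0357]
tool_rot: [[-0.957, 0.288, 0.01], [0.288, 0.958, -0.005], [-0.011, -0.002, -1.0]]
ft_force: [-2.4, -0.2, 4.5]
grip_width: 0.0002
time_s: 3.4
position: [0.5721, -0.0416, 0.0321]
tool_rot: [[-0.957, 0.288, 0.01], [0.288, 0.958, -0.005], [-0.011, -0.002, -1.0]]
ft_force: [-3.8, 0.3, 10.0]
grip_width: 0.0001
```

```bash
python3 -m pendant '[[[0,0,-2],0,-1]]';python3 -m pendant '[[[1,3,-1],0,-1]]';python3 -m pendant '[[[1,3,-1],0,-1]]';python3 -m pendant '[[[1,3,-1],0,-1]]'
```

```text
time_s: 3.52
position: [0.5722, -0.0416, 0.0318]
tool_rot: [[-0.957, 0.288, 0.011], [0.288, 0.958, -0.005], [-0.012, -0.002, -1.0]]
ft_force: [-9.7, 2.4, 29.7]
grip_width: -0.0003
time_s: 3.65
position: [0.5738, -0.0395, 0.0321]
tool_rot: [[-0.958, 0.288, 0.013], [0.288, 0.958, -0.008], [-0.015, -0.004, -1.0]]
ft_force: [-1.7, -4.1, 9.3]
grip_width: -0.0001
time_s: 3.78
position: [0.5754, -0.0375, 0.0322]
tool_rot: [[-0.958, 0.288, 0.015], [0.288, 0.958, -0.01], [-0.017, -0.005, -1.0]]
ft_force: [-2.2, -4.1, 10.5]
grip_width: -0.0003
time_s: 3.9
position: [0.5765, -0.0353, 0.0322]
tool_rot: [[-0.958, 0.288, 0.016], [0.288, 0.958, -0.012], [-0.018, -0.007, -1.0]]
ft_force: [-4.7, -3.9, 10.7]
grip_width: -0.0001
```

```bash
python3 -m pendant '[[[-1,4,-1.5],0,-1],[[0,4,-1.5],0,-1]]';python3 -m pendant '[[[0.5,4,-1.5],0,-1],[[0.5,4,-1.5],0,-1]]'
python3 - <<'E'
from h import *
c=cam('wrist');im,D=viewer.get_image('wrist');cv2.imwrite('pics/w2.png',im[...,::-1])
E
```

```text
time_s: 4.15
position: [0.5778, -0.03, 0.032]
tool_rot: [[-0.958, 0.288, 0.023], [0.287, 0.958, -0.017], [-0.027, -0.01, -1.0]]
ft_force: [-2.4, -6.2, 13.5]
grip_width: 0.0002
time_s: 4.4
position: [0.5801, -0.0248, 0.032]
tool_rot: [[-0.958, 0.287, 0.027], [0.287, 0.958, -0.023], [-0.032, -0.015, -0.999]]
ft_force: [-5.0, -7.4, 15.8]
grip_width: 0.0002
```

View pics/w2.png

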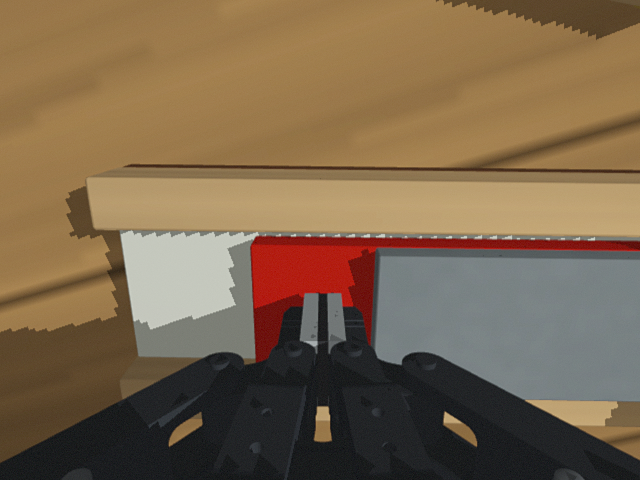

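The stone is already moving under the pressed fingertips (tab at columns 251–375, step ahead at 375). I'll continue with larger steps.

```bash
python3 -m pendant '[[[-0.5,7,-1.5],0,-1],[[1,7,-1.5],0,-1]]';python3 -m pendant '[[[1,7,-1.5],0,-1],[[1,7,-1.5],0,-1]]';python3 -m pendant '[[[1,7,-1.5],0,-1],[[1,7,-1.5],0,-1]]'
```

```text
time_s: 4.7
position: [0.5831, -0.0132, 0.0321]
tool_rot: [[-0.957, 0.287, 0.034], [0.286, 0.958, -0.029], [-0.041, -0.018, -0.999]]
ft_force: [-1.7, -5.6, 11.6]
grip_width: 0.0001
time_s: 4.95
position: [0.5874, -0.0016, 0.0322]
tool_rot: [[-0.957, 0.287, 0.041], [0.286, 0.958, -0.034], [-0.049, -0.021, -0.999]]
ft_force: [-2.6, -5.5, 13.2]
grip_width: -0.0002
time_s: 5.2
position: [0.5909, 0.0099, 0.0322]
tool_rot: [[-0.957, 0.287, 0.046], [0.286, 0.958, -0.04], [-0.055, -0.025, -0.998]]
ft_force: [-4.2, -6.4, 14.4]
grip_width: 0.0
```

```bash
python3 -m pendant '[[[1,7,-1.6],0,-1],[[1,7,-1.6],0,-1]]';python3 -m pendant '[[[1,6,-1.6],0,-1],[[1,6,-1.6],0,-1]]';python3 -m pendant '[[[1,5,-1.6],0,-1],[[1,5,-1.6],0,-1]]'
python3 - <<'E'
from h import *
a=[]
for n,(x0,x1,y0,y1) in {"scene":(230,430,160,290),"side":(255,385,180,320)}.items():
    im,D=viewer.get_image(n); a.append(cv2.resize(im[y0:y1,x0:x1],(400,300)))
cv2.imwrite('pics/c2.png',np.hstack(a)[...,::-1])
E
```

```text
time_s: 5.45
position: [0.5944, 0.0211, 0.0322]
tool_rot: [[-0.957, 0.287, 0.05], [0.285, 0.958, -0.046], [-0.061, -0.029, -0.998]]
ft_force: [-4.5, -8.7, 15.2]
grip_width: 0.0001
time_s: 5.7
position: [0.5974, 0.0283, 0.0322]
tool_rot: [[-0.957, 0.286, 0.053], [0.283, 0.958, -0.056], [-0.067, -0.038, -0.997]]
ft_force: [-9.8, -16.0, 18.6]
grip_width: 0.0001
time_s: 5.95
position: [0.599, 0.0336, 0.0322]
tool_rot: [[-0.957, 0.286, 0.053], [0.282, 0.957, -0.064], [-0.069, -0.047, -0.997]]
ft_force: [-8.6, -10.6, 17.6]
grip_width: -0.0003
```

View pics/c2.png

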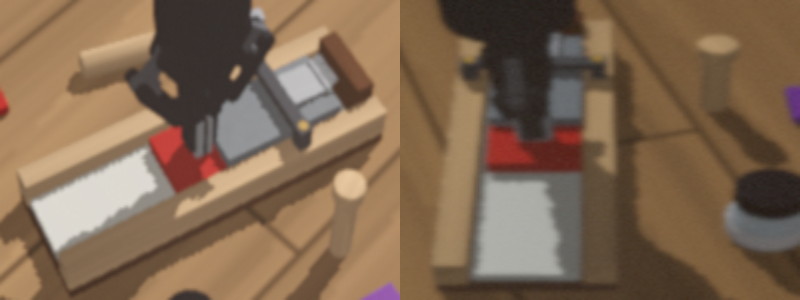

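The stone is past the bridge and lies under the leaf, close to the stop (left crop: front about 335,95, stop at 345,65). I'll keep pushing until it stalls.

```bash
python3 -m pendant '[[[1,5,-1.5],0,-1],[[1,5,-1.5],0,-1]]';python3 -m pendant '[[[1,5,-1.5],0,-1],[[1,5,-1.5],0,-1]]'; python3 -m pendant '[[[1,5,-1.5],0,-1]]'
cat > meas.py <<'E'
from h import *
a=np.radians(72.65);d=np.array([np.cos(a),np.sin(a)]);g=np.array([.596,.0258]);n_=np.array([-d[1],d[0]])
import sys;zt=float(sys.argv[1])
for n,(x0,x1,y0,y1) in {"scene":(230,430,160,290),"side":(255,385,180,320)}.items():
    im,D=viewer.get_image(n);hsv=cv2.cvtColor(im,cv2.COLOR_RGB2HSV);c=cam(n)
    red=((hsv[...,0]<8)|(hsv[...,0]>172))&(hsv[...,1]>170)&(hsv[...,2]>50)
    m=np.zeros_like(red);m[y0:y1,x0:x1]=red[y0:y1,x0:x1]
    P=onplane(c,np.argwhere(m)[:,::-1],zt)[:,:2]-g;s=P@d*1000;l=P@n_*1000
    k=abs(l)<22;print(n,'red s 2/98%',np.percentile(s[k],[2,98]),k.sum())
    C=cloud(c,D);q=(C[...,:2]-g)@d*1000;w=(C[...,:2]-g)@n_*1000
    for lo,hi in((-25,-17),(17,25)):
        kk=(w>lo)&(w<hi)&(q>92)&(q<170);h=[(i,round(float(np.median(C[...,2][kk&(abs(q-i)<2)])*1000),1)) for i in range(95,160,5) if (kk&(abs(q-i)<2)).any()];print(h)
E
python3 meas.py .032
```

```text
time_s: 6.3
position: [0.601, 0.0398, 0.0323]
tool_rot: [[-0.957, 0.286, 0.053], [0.282, 0.957, -0.071], [-0.072, -0.053, -0.996]]
ft_force: [-7.1, -11.2, 15.5]
grip_width: 0.0004
time_s: 6.55
position: [0.6028, 0.0458, 0.0324]
tool_rot: [[-0.957, 0.286, 0.054], [0.282, 0.956, -0.079], [-0.074, -0.06, -0.995]]
ft_force: [-7.7, -11.1, 16.1]
grip_width: 0.0001
time_s: 6.68
position: [0.6035, 0.0478, 0.0324]
tool_rot: [[-0.957, 0.286, 0.053], [0.281, 0.956, -0.085], [-0.075, -0.066, -0.995]]
ft_force: [-11.7, -24.9, 17.9]
grip_width: 0.0001
scene red s 2/98% [-11.68122184  26.15942057] 183
[(95, 41.3), (100, 40.4), (105, 41.1), (110, 41.9), (115, 42.3), (120, 41.2), (125, 42.0), (130, 41.4), (135, 39.7), (140, 40.0), (145, 47.3), (150, 47.4), (155, 47.9)]
[(95, 329.0), (100, 327.1), (105, 41.5), (110, 42.1), (115, 41.0), (120, 41.9), (125, 41.3), (130, 40.3), (135, 41.2), (140, 41.8), (145, 46.0), (150, 46.4), (155, 46.4)]
side red s 2/98% [-10.72952712  31.32275209] 245
[(95, 50.8), (105, 43.3), (110, 42.4), (115, 42.5), (120, 42.3), (125, 42.0), (130, 41.7), (135, 42.6), (140, 41.6), (145, 43.1), (150, 47.7), (155, 48.5)]
[(95, 330.7), (100, 329.6), (105, 327.1)]
```

The force jumped to 27 N, and the stone's top surface now reaches the stop in depth. A firmer push will confirm the stall.

```bash
python3 -m pendant '[[[0.5,4,-1.5],0,-1]]';python3 -m pendant '[[[0.5,4,-1.5],0,-1]]';python3 -m pendant '[[[0.5,4,-1.5],0,-1]]'
```

```text
time_s: 6.9
position: [0.6034, 0.0477, 0.0324]
tool_rot: [[-0.957, 0.286, 0.051], [0.281, 0.955, -0.091], [-0.075, -0.073, -0.994]]
ft_force: [-9.8, -22.9, 17.8]
grip_width: -0.0003
time_s: 7.02
position: [0.6034, 0.0477, 0.0325]
tool_rot: [[-0.957, 0.286, 0.05], [0.281, 0.955, -0.098], [-0.076, -0.08, -0.994]]
ft_force: [-10.0, -21.7, 17.0]
grip_width: -0.0004
time_s: 7.15
position: [0.6034, 0.0476, 0.0326]
tool_rot: [[-0.957, 0.287, 0.048], [0.281, 0.954, -0.105], [-0.076, -0.087, -0.993]]
ft_force: [-10.0, -21.1, 17.4]
grip_width: -0.0002
```

Stalled against the stop at over 20 N with no motion. Now lifting straight up.

```bash
python3 -m pendant '[[[0,0,2],0,-1],[[0,0,3],0,-1]]';python3 -m pendant '[[[0,-1,6],0,-1],[[0,-1,15],0,-1],[[0,0,40],0,-1],[[-10,-30,45],0,-1],[[-20,-50,30],0,-1],[[-20,-50,20],0,-1],[[0,0,0],0,-1]]'
python3 meas.py .034
python3 - <<'E'
from h import *
a=[]
for n,(x0,x1,y0,y1) in {"scene":(230,430,160,310),"side":(215,415,170,320)}.items():
    im,D=viewer.get_image(n); a.append(cv2.resize(im[y0:y1,x0:x1],(400,300),interpolation=cv2.INTER_CUBIC))
cv2.imwrite('pics/c3.png',np.hstack(a)[...,::-1])
E
```

```text
time_s: 7.4
position: [0.6031, 0.0461, 0.0376]
tool_rot: [[-0.957, 0.288, 0.047], [0.282, 0.954, -0.107], [-0.075, -0.089, -0.993]]
ft_force: [0.6, 0.9, 0.3]
grip_width: 0.0001
time_s: 8.28
position: [0.5517, -0.0877, 0.2032]
tool_rot: [[-0.957, 0.284, 0.052], [0.277, 0.955, -0.108], [-0.08, -0.089, -0.993]]
ft_force: [0.7, 0.1, -0.3]
grip_width: 0.0001
scene red s 2/98% [-10.98057767  26.04056955] 473
[(95, 43.6), (100, 44.0), (105, 44.2), (110, 43.2), (115, 44.3), (120, 43.9), (125, 43.1), (130, 43.3), (135, 42.7), (140, 44.6), (145, 46.8), (150, 47.0), (155, 46.5)]
[(95, 43.2), (100, 43.4), (105, 45.1), (110, 44.3), (115, 44.2), (120, 43.6), (125, 45.0), (130, 43.3), (135, 41.6), (140, 45.4), (145, 46.3), (150, 47.6), (155, 47.4)]
side red s 2/98% [-9.83234999 32.183934  ] 387
[(100, 45.7), (105, 44.9), (110, 45.4), (115, 44.8), (120, 44.8), (125, 45.5), (130, 45.9), (135, 44.7), (140, 44.4), (145, 46.4), (150, 46.9), (155, 48.6)]
[(110, 48.2), (120, 44.1), (125, 51.6), (140, 44.6), (145, 47.6), (150, 45.2), (155, 47.3)]
```

View pics/c3.png

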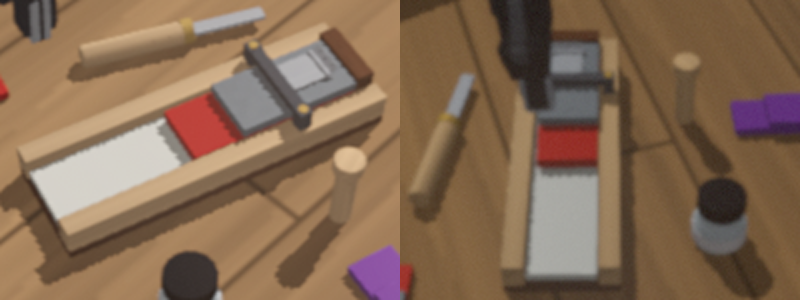

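The stone is home: its front meets the stop with no white gap (left crop, about 350,75), the leaf lies on top of it, and the rear edge did not shift on release. The jar, dog and chisel are where they were. Robot is clear, so I'm handing in.

```bash
python3 -c "
from rig import ticket; print(ticket.close_job())"
```

```text
the job is handed in; nothing more can be done
None
```

The stone is home against the end stop and the job is handed in at about 8.5 s. I pressed the tab down to 32 mm with the shut fingertips, at 10–18 N while pushing and briefly about 30 N at the first full press. Still pressing, I slid the stone under the bridge and leaf until it stalled against the stop at over 20 N, then lifted straight off.

**Last checks:**
- **Position:** Depth shows the stone's top running right up to the stop face. Its rear edge stayed within about 1 mm on release, allowing for the bed's rise.
- **Bed and leaf:** The bed rose about 2–3 mm after release, and the stone is held under the bridge with the leaf lying on top of it.
- **Other objects:** The jar, bench dog and chisel look unmoved, judged by eye. The robot was clear, with a wrist force of about 0.8 N.

**What was off:**
- The tool tilted about 6–7° during the push, which did no harm.
- The two cameras disagreed by about 1 mm on the rear edge. Both put it 2–3 mm ahead of where I calculated home, which is within calibration error.

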